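Blow the panel edge clean and hold a spring clamp open over it

TASK

Blow the dust off the standing panel: squeeze the trigger of the air gun on the bench bracket all the way against its grip for about a second, then let it spring right back. Then take the larger spring clamp by its two handles, squeeze it fully open, lift it off the rail, and lower its gaping jaws astride the middle of the panel's top edge, one jaw well down on each side, nothing of it touching the panel. Finish still holding it there, open and still (do not clip it on or let go), and leave the other things on the bench where they are.

Things in the scene. Friction and masses are not known exactly. Their poses are not given: they have to be found in the camera images.
- air_gun: Pistol-shaped air gun fixed lying on its side on a wooden bracket (base 170 x 120 mm, 12 mm thick). Origin on the bench under the barrel, z up. Barrel along y, nozzle to -y, mid-plane 95 mm up. Black grip points to -x: y = 22 to 54 mm, z = 82 to 108 mm, x = -120 to -15 mm; steel trigger on its -y side. A post under the grip at x = -108 mm; else free below down to the base.
- squeeze_point (a point): Fixed on the air gun at x = -65, y = 26.5, z = 95 mm (gun's axes): midway between the trigger's outer face (28 mm off to the gun's -y) and the grip's back (28 mm off to +y), 47 mm out from the trigger's hinge. The pair is 56 mm wide here at rest, 43 mm squeezed (only the trigger moves). Pinch it from above, fingers closing along the gun's y.
- air_trigger (a joint): Trigger of the air gun: steel bar 56 mm long, 10 mm thick, 18 mm high, hinged on a vertical pin beside the barrel (x = -18, y = 3 mm in the gun's frame); its free end swings to the grip (gun's +y). 0 = out at rest, 0.28 rad = squeezed home. A spring returns it: 3 N at the squeeze point at first, 8 N when home.
- panel: Light wooden panel standing on edge, fixed in two grooved blocks: 12 mm thick (x), 180 mm long (y), its top edge 100 mm above the bench. Origin on the bench under the panel's middle, z up, x across its thickness, y along it. The blocks (50 mm in x, 32 mm high) lie at y = +-68 mm.
- rail: Steel strip on edge, 8 mm thick (x), 210 mm long (y), top edge 75 mm above the bench, on a dark wooden foot 60 x 240 x 12 mm; fixed. Origin on the bench under its middle, z up. Two spring clamps are clipped on its top edge.
- clamp: The larger of two spring clamps, 117 mm high, 24 mm wide, about 100 g, loose; starts clipped upright on the rail, jaws down, handles up. Origin on its hinge pin, 104 mm above the bench at the start. This body is one half: as clipped, z up, y along pin and rail, its own handle and jaw at x < 0, the other half's at x > 0. Held open evenly, each half is turned by half the joint value.
- roll_a (a point): Centre of the rubber roll (14 mm thick, 24 mm long along y) on the handle of the clamp's own half: 58 mm above the pin and 23 mm to its -x side as clipped. Pinching both rolls together from above, along x, opens the jaws: 60 mm over both rolls as clipped, about 30 mm fully open, when they lie 62 mm above the pin.
- roll_b (a point): Centre of the like roll on the other half's handle, 58 mm above the pin and 23 mm to its +x side as clipped.
- clamp_arm (a joint): Hinge of the larger clamp. 0 = as clipped on the rail (jaw faces 8 mm apart), -0.17 = shut, 0.50 rad = fully open at its stop (jaw ends about 33 mm apart). A spring shuts it: 7 N at each roll to start opening, 11 N fully open; a pinch of 20 to 30 N holds it firmly at its stop.
- jaw_a (a point): Lower inner end of one jaw (that of the body clamp), 52 mm below the pin and 4 mm to its -x side as clipped. Moves with that jaw.
- jaw_b (a point): Lower inner end of the other jaw, 52 mm below the pin and 4 mm to its +x side as clipped. Moves with that jaw.
- small_clamp: The smaller spring clamp on the same rail, same shape, 80 mm high; a bystander. Origin on its hinge pin, 90 mm above the bench.
- glue_bottle: White bottle, 60 mm across, 150 mm tall; a bystander. Origin under its centre.
- sanding_block: Cork sanding block 70 x 110 x 32 mm; a bystander. Origin under its centre.
- tape_measure: Grey tape measure 35 x 65 x 60 mm; a bystander. Origin under its centre.
- block_plane: Hand plane 160 x 50 x 60 mm; a bystander. Origin under its centre.
- offcut: Wood offcut 45 x 120 x 20 mm; a bystander. Origin under its centre.
- screw_jar: Small jar, 60 mm across, 80 mm tall; a bystander. Origin under its centre.
Not all that is in view belongs to the job. What is shaped like the rail but red is not meant.

How it is judged:
By the outcome, as a careful person would: the job done as asked, in the order asked, and still so for the second after the job is handed in, while the arm keeps its last pose, push and grip.
It also fails if it takes over 51 s, if anything falls off the work surface, if the arm or the gripper's body presses on something with over 40 N, if the wrist force passes 120 N, or if a joint passes its speed limit or range.

ROBOT

A 7-joint arm with a two-finger parallel gripper is mounted at the origin on the work surface. World frame = base frame: x ahead of the robot, y to its left, z up, the work surface at z = 0. Lengths are in mm, angles in rad, forces in N, time in s.
With the tool pointing down it reaches from about 425 to 875 mm from the base axis. Payload 8.4 kg.
Tool frame: the origin (TCP) lies midway between the tips of the shut fingers; the grasp point (between the pads) lies 19 mm behind it; y points along the fingers, x is the direction in which the jaws open and shut, and the axes are right-handed (so a half turn about y gives the same grasp; the last joint's range is limited). The gripper opens to 85 mm and grips with 20 to 120 N. Pads are 22 mm wide; open, the fingers measure 114 mm over their backs; the gripper's body (76 mm by 85 mm) begins 54 mm behind the grasp point. The pads swing forward as they close: fully open they stand 13 mm farther back than shut.
Start: joints at [-1.396, 0.333, 0.04, 1.465, -0.013, 1.343, -0.059], TCP at [175.757, 625.758, 231.308] pointing down, gripper open.
Joint ranges: [-2.58, 2.58], [-0.38, 2.09], [-1.3, 1.39], [0.25, 2.4], [-1.5, 4.64], [0.08, 2.09], [-2.65, 2.65]. Speed limits (rad/s): [2.22, 2.22, 2.79, 2.79, 3.14, 3.14, 3.14].

INTERFACE

Orientations are given as a unit quaternion [x, y, z, w].
In Python, from plant import get_state, get_image, get_calibration, job_done gives the robot as it stands.
- The arm moves only by the tool servo_tool, never from a script. Its argument "moves" is a list of rows, each a list of 3 entries, a list of its own where there are three numbers: the shift along the tool's x, y, z in cm, then the turn, a rotation vector about the tool's x, y, z in degrees, then the opening, from -1 (shut) to 1 (fully open). A call has exactly 8 rows; each row shifts and turns the commanded pose from where the row before left it, along the tool's axes as they then stand; what a row does not reach is not made up. A row lasts 1/12 s, in which the tool goes at most 41.7 mm and 7.16 degrees, less where a joint would pass 70% of its speed; a pose out of reach is approached as far as the arm can. A call with a gripper value outside its range is refused whole. The fingers move at their own pace and stop on an object; the grip force is fixed at half the most. Time passes only in rows, so rows that do not move let the fingers close, or fill a call up. It gives the time, the measured TCP pose, the force and the opening at its end, in the units of the state.
- get_state(): the state, without advancing time (a new reading comes with each control period).
- get_image(name): name is "scene" or "top" or "wrist"; returns (picture, depth): 420x560x3 uint8, red, green, blue; 420x560 float32, mm along the optical axis (not along the pixel's ray), 0 where there is no reading.
- get_calibration(name): a dict with "fx", "fy", "cx", "cy" (pixels), "dist" ([k1, k2, p1, p2, k3] as OpenCV has them; the pictures are not rectified), "R" (3x3) and "t" (3): a world point X has camera coordinates R X + t. Camera axes: x right, y down, z forward; pixel columns grow to the right and rows downward; lengths in mm; the calibration is good to about 2 mm. A picture is of the moment at which its call begins: read the wrist's pose just before it. get_calibration takes no time and is no camera call; for the wrist camera it gives the pose at the moment of the call.
- job_done(): hands the job in, once; it reports no verdict.
The state is a dict: "time_s": time; "qpos": joint angles; "joint_velocities": joint speeds; "tau": joint torques, N m; "eef_pos": TCP position; "tool_rot": TCP orientation; "force": force on the tool from outside, world axes, zero at the start; "moment": the same for the moment, N m; "grip_width": finger opening in mm.
Only numpy, scipy, OpenCV 4.12 (cv2) and the standard library are available. Lean on these libraries where they do the work, as an engineer would, in place of code of your own. Each camera call takes 0.05 s, during which the arm holds its last target.

## Working session

There is one attempt and no reset: what is moved stays moved. The work goes in short steps, Python scripts to look and compute and a tool call to move; the robot and the scene stay as the last step left them, time stands still between calls to the robot, and variables do not carry over. Pictures are saved under pics/ and viewed, and the job is handed in when it is done.

Besides the shell and the picture viewer there is one more tool, called after ">>>" by a JSON object that holds its "method" and its "body", one argument or row to a line. servo_tool: Moves the arm, as the interface text tells. Its arguments: {"type":"object","properties":{"moves":{"type":"array","items":{"type":"array"}}},"required":["moves"]}

```bash
mkdir -p pics; ls
python3 - <<'E'
from plant import *
import cv2,numpy as np
s=get_state();print(s)
for n in ['scene','top','wrist']:
    c=get_calibration(n);print(n,c)
    im,d=get_image(n)
    cv2.imwrite(f'pics/{n}0.png',im[:,:,::-1]);np.savez(f'{n}0.npz',im=im,d=d,R=c['R'],t=c['t'])
E
```

```text
pics
{'time_s': 0.0, 'qpos': array([-1.39619076,  0.33394547,  0.03984956,  1.46625062, -0.01337267,
        1.34327522, -0.05850057]), 'joint_velocities': array([ 1.32653176e-03,  4.43452087e-04,  2.24316912e-04, -2.30235336e-04,
       -1.45120018e-03, -4.82149307e-05, -1.68701444e-04]), 'tau': array([ 7.72259364e-05, -6.58556485e+01,  1.36556111e+00, -4.05577433e+01,
        1.67734106e-02,  1.26024726e-02, -7.11357484e-05]), 'eef_pos': array([175.66104206, 625.35875873, 230.4086875 ]), 'tool_rot': array([ 0.56393676,  0.42666163, -0.42751251, -0.56317691]), 'force': array([ 0.91020018,  0.3966292 , -0.30731413]), 'moment': array([0.00530869, 0.03117233, 0.01204015]), 'grip_width': 85.49385641732403}
scene {'fx': 406.4687731473328, 'fy': 406.4687731473328, 'cx': 270.7488272816644, 'cy': 212.50903893653876, 'dist': array([0.03361795, 0.        , 0.        , 0.        , 0.        ]), 'R': array([[ 0.55783972,  0.82993605, -0.00458199],
       [ 0.5252523 , -0.35731096, -0.77229457],
       [-0.6425923 ,  0.42840988, -0.63524807]]), 't': array([-266.54351581, -155.45441987, 1368.54213579])}
top {'fx': 434.5165821218411, 'fy': 434.5165821218411, 'cx': 279.4957560104456, 'cy': 212.35259748780058, 'dist': array([-0.01216489,  0.        ,  0.        ,  0.        ,  0.        ]), 'R': array([[ 0.01230075, -0.99963743, -0.02395201],
       [-0.9977407 , -0.01068817, -0.06632686],
       [ 0.06604681,  0.02471376, -0.99751043]]), 't': array([  -4.39056715,  474.81980877, 1149.37461551])}
wrist {'fx': 346.48238147689864, 'fy': 346.48238147689864, 'cx': 276.71672693464797, 'cy': 203.94797151514697, 'dist': array([-0.00792223,  0.        ,  0.        ,  0.        ,  0.        ]), 'R': array([[ 2.69246114e-01,  9.63071211e-01, -6.10251284e-04],
       [ 9.16765060e-01, -2.56106065e-01,  3.06515103e-01],
       [ 2.95039583e-01, -8.30874574e-02, -9.51865599e-01]]), 't': array([-649.96928799,  -39.01239372,  379.02618145])}
```

View pics/scene0.png

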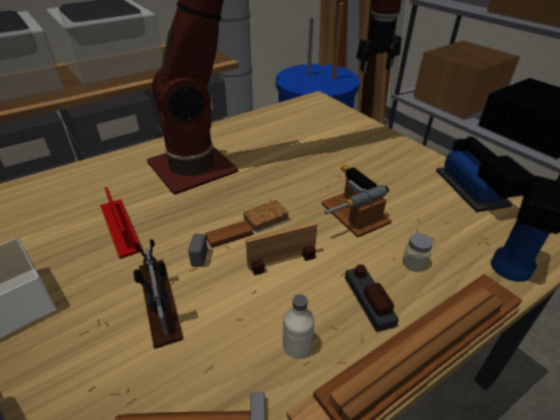

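View pics/top0.png

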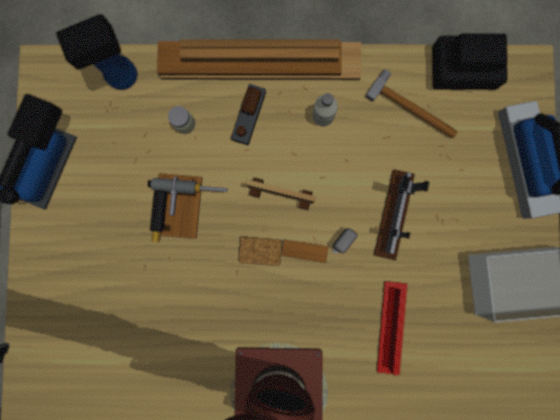

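View pics/wrist0.png

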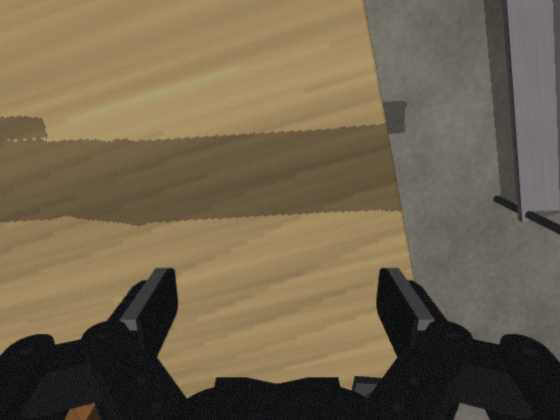

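The top view shows the gun at about (172,190) with its nozzle to the right, the panel at (280,192), the rail with its clamps at (395,215) and the red decoy at (393,328). Next I'll measure them.

```bash
cat > h.py <<'E'
import numpy as np,cv2
from plant import *
def K(c): return np.array([[c['fx'],0,c['cx']],[0,c['fy'],c['cy']],[0,0,1]])
def rays(c,uv):
    p=cv2.undistortPoints(np.float64(uv).reshape(-1,1,2),K(c),c['dist']).reshape(-1,2)
    return np.c_[p,np.ones(len(p))]
def cloud(c,d):
    h,w=d.shape;u,v=np.meshgrid(np.arange(w),np.arange(h))
    r=rays(c,np.c_[u.ravel(),v.ravel()])*d.reshape(-1,1)
    return ((r-c['t'])@c['R']).reshape(h,w,3)
def onplane(c,uv,z):
    r=rays(c,uv)@c['R'];C=-c['R'].T@c['t']
    return C+r*((z-C[2])/r[:,2])[:,None]
def proj(c,X):
    X=np.float64(X).reshape(-1,3)
    return cv2.projectPoints(X,cv2.Rodrigues(c['R'])[0],c['t'],K(c),c['dist'])[0].reshape(-1,2)
E
python3 - <<'E'
from h import *
for n,rs in [('top',[(140,165,240,245),(230,170,330,270),(370,160,440,265)]),('scene',[(90,180,330,350),(310,150,440,250)])]:
    f=np.load(f'{n}0.npz');im=f['im'][:,:,::-1]
    for i,(a,b,c,d) in enumerate(rs):
        s=min(760/(c-a),580/(d-b))
        cv2.imwrite(f'pics/{n}z{i}.png',cv2.resize(im[b:d,a:c],None,fx=s,fy=s,interpolation=cv2.INTER_CUBIC));print(n,i,a,b,s)
c=get_calibration('top');f=np.load('top0.npz');P=cloud(c,f['d'])
print('table z',np.median(P[260:300,100:200,2]), (f['d']==0).mean())
for nm,(a,b,x,y) in dict(gun=(140,165,240,245),panel=(235,170,325,215),rail=(370,160,440,265)).items():
    q=P[b:y,a:x];
    cv2.imwrite(f'pics/h_{nm}.png',cv2.resize(cv2.applyColorMap(np.uint8(np.clip(q[...,2]*1.5,0,255)),cv2.COLORMAP_JET),None,fx=6,fy=6,interpolation=0))
    z=q[...,2];print(nm,np.percentile(z,[50,90,98,99.8]))
E
```

```text
top 0 140 165 7.25
top 1 230 170 5.8
top 2 370 160 5.523809523809524
scene 0 90 180 3.1666666666666665
scene 1 310 150 5.8
table z 0.0022378728902543122 0.0038010204081632653
gun [   2.1628499   106.04410405  110.85281244 1177.90130646]
panel [7.48605557e-01 8.20831505e+01 1.01866176e+02 1.17790131e+03]
rail [   1.44162845   67.54726052  164.03412562 1177.90130646]
```

View pics/topz0.png

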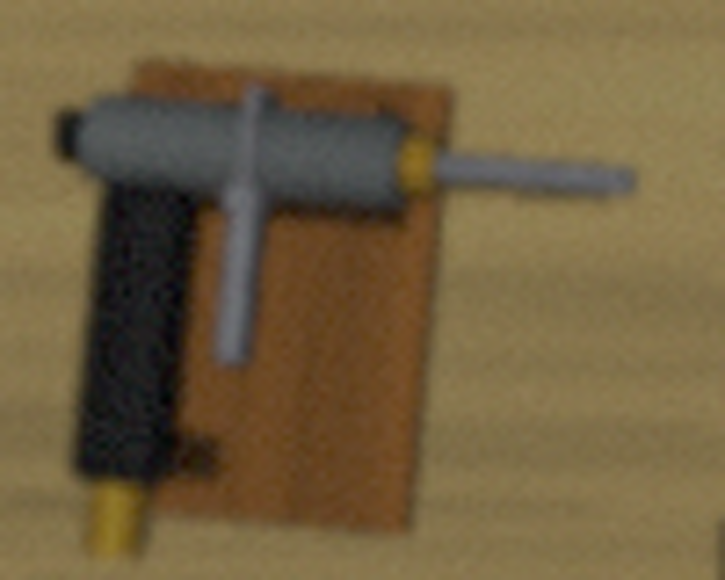

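View pics/topz1.png

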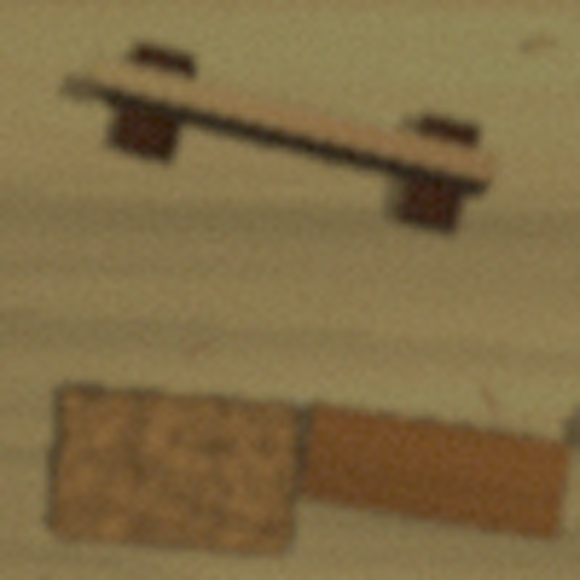

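View pics/topz2.png

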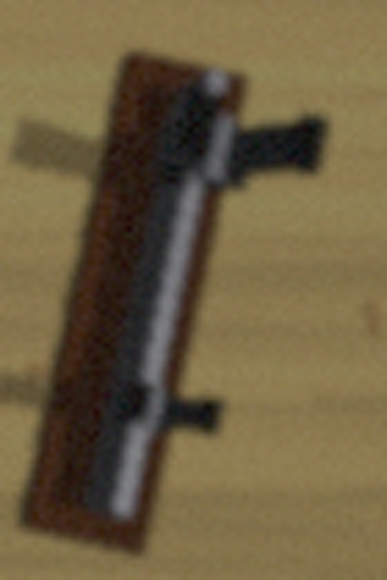

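View pics/scenez0.png

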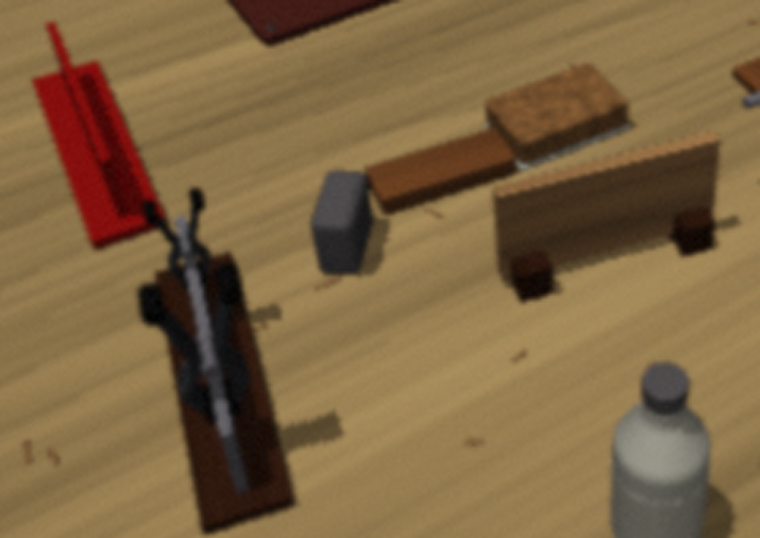

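View pics/scenez1.png

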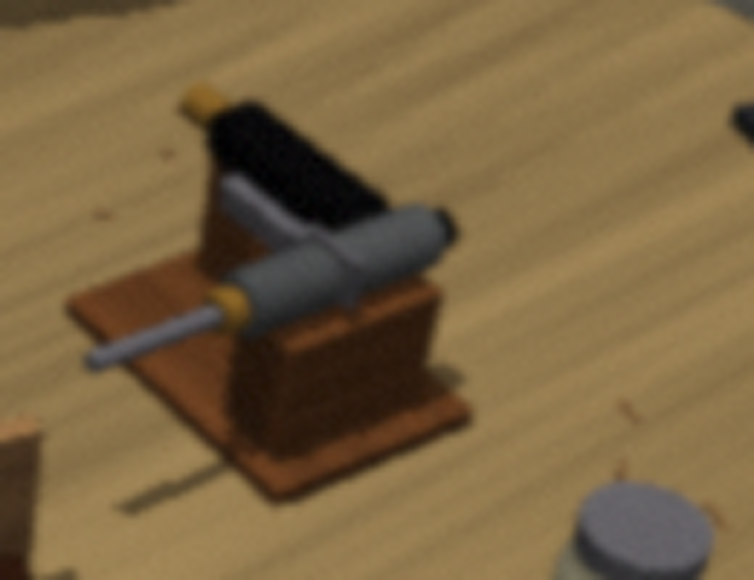

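The zooms show the larger clamp at the far (+x) end of the rail, with its pin near top (405,183). The trigger bar runs from (174,191) to (172,214) in the top view, and the panel edge from (243,183) to (314,197). I'll get the metric poses now.

Run:
```python
from h import *
c=get_calibration('top');f=np.load('top0.npz');im=f['im'];hsv=cv2.cvtColor(im,cv2.COLOR_RGB2HSV);P=cloud(c,f['d'])
def rect(mask,off,z,nm):
    n,l,s,_=cv2.connectedComponentsWithStats(np.uint8(mask));k=1+np.argmax(s[1:,4]);
    v,u=np.nonzero(l==k);pts=onplane(c,np.c_[u,v]+off,z)[:,:2]
    (cx,cy),(w,h),a=cv2.minAreaRect(np.float32(pts));m=pts.mean(0);_,_,V=np.linalg.svd(pts-m,full_matrices=False)
    b=V[0];print(nm,'n',len(u),'rectc',round(cx,1),round(cy,1),'size',round(w,1),round(h,1),'ang',round(a,2),'mean',m.round(1),'dir deg',round(np.degrees(np.arctan2(b[1],b[0])),2))
def box(a,b,x,y):
    M=np.zeros(im.shape[:2],bool);M[b:y,a:x]=1;return M
z=P[...,2]
H,S,V=[hsv[...,i].astype(int) for i in range(3)]
print('barrel HSV',hsv[183,170],'trig',hsv[205,172],'grip',hsv[210,160],'base',hsv[220,190],'panel',hsv[192,290],'rail',hsv[205,397],'foot',hsv[240,380])
g=box(140,165,240,245)
rect(g&(V<45)&(z>60),0,108,'grip')
b=box(148,165,205,243)
rect(b&(S>130)&(V>60)&(z<30)&(z>5),0,12,'base')
rect(g&(z>90)&(S<70)&(V>60)&box(140,165,196,197),0,100,'barrel')
rect(box(198,180,232,198)&(S<70),0,95,'nozzle')
rect(box(165,192,180,218)&(S<70)&(V>70),0,104,'trigger')
p=box(235,170,325,210)
rect(p&(z>85)&(z<120),0,100,'paneltop(depth)')
rect(box(385,165,420,260)&(S<60)&(V>90)&(z<95),0,75,'rail')
rect(box(365,160,420,265)&(z>7)&(z<20),0,12,'foot')
# high points cloud for clamp
m=box(395,165,440,200)&(z>120)&(z<190)
q=P[m];print('clamp high n',len(q));
for lo,hi in[(120,140),(140,150),(150,160),(160,172)]:
    w=q[(q[:,2]>lo)&(q[:,2]<hi)];print(lo,hi,len(w),w.min(0).round(0) if len(w) else '',w.max(0).round(0) if len(w) else '')
```

```text
barrel HSV [84 14 88] trig [132  11 115] grip [162  38  34] base [ 15 154 106] panel [ 17 132 141] rail [ 0 12 42] foot [ 12 194  63]
grip n 511 rectc 470.9 298.6 size 34.3 102.3 ang 85.14 mean [470.5 299.7] dir deg 175.89
base n 1262 rectc 468.5 270.1 size 98.3 126.2 ang 85.68 mean [460.7 262.7] dir deg 161.76
barrel n 520 rectc 531.5 267.6 size 48.1 111.5 ang 1.87 mean [534.8 268.5] dir deg 85.19
nozzle n 120 rectc 527.5 166.1 size 68.8 11.4 ang 86.43 mean [527.6 167.2] dir deg -93.67
trigger n 106 rectc 489.6 266.5 size 55.3 12.6 ang 1.64 mean [490.3 267.1] dir deg 177.68
paneltop(depth) n 377 rectc 524.6 -1.2 size 179.4 13.4 ang 76.46 mean [524.3  -2.3] dir deg 76.55
rail n 115 rectc 478.2 -307.3 size 7.9 93.3 ang 77.27 mean [ 477.  -307.1] dir deg 167.35
foot n 1096 rectc 473.8 -305.0 size 60.5 240.0 ang 78.04 mean [ 463.8 -292.1] dir deg 171.34
clamp high n 213
120 140 49 [ 522. -335.  121.] [ 543. -302.  140.]
140 150 22 [ 521. -339.  140.] [ 543. -299.  149.]
150 160 14 [ 519. -340.  151.] [ 541. -301.  159.]
160 172 125 [ 518. -350.  161.] [ 553. -290.  171.]
```

```bash
cat >> h.py <<'E'
from scipy.spatial.transform import Rotation as Ro
def tool(s): return Ro.from_quat(s['tool_rot'])
def plan(target,xang,s=None):
    """shift in cm along tool axes for translation-first; and rotvec deg in tool axes. xang: deg heading of tool x"""
    s=s or get_state();R=tool(s);a=np.radians(xang)
    T=np.array([[np.cos(a),0,0],[np.sin(a),0,0],[0,-1.,0]]);T[:,0]=[np.cos(a),np.sin(a),0];T[:,1]=[0,0,-1];T[:,2]=np.cross(T[:,0],T[:,1])
    d=R.inv().apply(np.array(target)-s['eef_pos'])/10
    rv=np.degrees((R.inv()*Ro.from_matrix(T)).as_rotvec())
    x=R.as_matrix()
    print('t',round(s['time_s'],2),'tcp',s['eef_pos'].round(1),'xang',round(np.degrees(np.arctan2(x[1,0],x[0,0])),2),'axes\n',x.round(3))
    print('shift cm (tool)',d.round(2),'turn deg',rv.round(2),'grip',round(s['grip_width'],1),'F',s['force'].round(1),'q',s['qpos'].round(2))
E
python3 - <<'E'
from h import *
plan([470,297,230],85.9); plan([470,297,230],-94.1)
c=get_calibration('wrist');print('cam C',(-c['R'].T@c['t']).round(1))
c=get_calibration('top');print('cam C',(-c['R'].T@c['t']).round(1))
E
```

```text
t 0.15 tcp [175.7 625.5 230.6] xang 74.31 axes
 [[ 0.27  -0.    -0.963]
 [ 0.963 -0.001  0.27 ]
 [-0.001 -1.    -0.   ]]
shift cm (tool) [-23.66   0.1  -37.21] turn deg [ -0.   -11.59  -0.07] grip 85.6 F [-0.3 -1.3 -0.2] q [-1.4   0.33  0.04  1.47 -0.01  1.34 -0.06]
t 0.15 tcp [175.7 625.5 230.6] xang 74.31 axes
 [[ 0.27  -0.    -0.963]
 [ 0.963 -0.001  0.27 ]
 [-0.001 -1.    -0.   ]]
shift cm (tool) [-23.66   0.1  -37.21] turn deg [ 1.0000e-01  1.6841e+02 -0.0000e+00] grip 85.6 F [-0.3 -1.3 -0.2] q [-1.4   0.33  0.04  1.47 -0.01  1.34 -0.06]
cam C [ 98.9 647.5 372.5]
cam C [ 397.9  -27.7 1177.9]
```

>>> {"method": "servo_tool", "body": {
  "moves": [
    [[-1.6,0,-2.5],[0,0,0],1],
    [[-1.6,0,-2.5],[0,0,0],1],
    [[-1.6,0,-2.5],[0,0,0],1],
    [[-1.6,0,-2.5],[0,0,0],1],
    [[-1.6,0,-2.5],[0,0,0],1],
    [[-1.6,0,-2.5],[0,0,0],1],
    [[-1.6,0,-2.5],[0,0,0],1],
    [[-1.6,0,-2.5],[0,0,0],1]
  ]
}}

```text
time_s: 0.82
eef_pos: [334.4, 447.1, 231.1]
tool_rot: [0.564, 0.427, -0.427, -0.564]
force: [0.7, 0.4, 0.2]
grip_width: 85.6
```

>>> {"method": "servo_tool", "body": {
  "moves": [
    [[-1.8,0,-2.85],[0,0,0],1],
    [[-1.8,0,-2.85],[0,0,0],1],
    [[-1.8,0,-2.85],[0,0,0],1],
    [[-1.8,0,-2.85],[0,0,0],1],
    [[-1.8,0,-2.85],[0,0,0],1],
    [[-1.8,0,-2.85],[0,0,0],1],
    [[0,0,0],[0,-5.8,0],1],
    [[0,0,0],[0,-5.8,0],1]
  ]
}}

```text
time_s: 1.48
eef_pos: [470.7, 295.7, 231.2]
tool_rot: [0.518, 0.482, -0.482, -0.517]
force: [-0.4, 1.2, 0.5]
grip_width: 85.1
```

Run:
```python
from h import *
c=get_calibration('wrist');im,d=get_image('wrist');plan([470,292,230],85.9)
cv2.imwrite('pics/w1.png',im[:,:,::-1]);np.savez('w1.npz',im=im,d=d,**c)
```

```text
t 1.53 tcp [469.7 297.  231.1] xang 86.47 axes
 [[ 0.062 -0.    -0.998]
 [ 0.998 -0.     0.062]
 [-0.    -1.     0.   ]]
shift cm (tool) [-0.5   0.11 -0.06] turn deg [-0.01  0.57 -0.02] grip 85.4 F [ 0.2  0.9 -0.5] q [-0.91  0.14  0.3   1.71 -0.04  1.3   0.9 ]
```

View pics/w1.png

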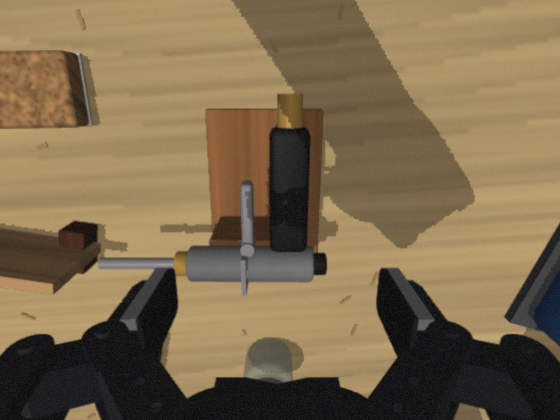

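The wrist view shows the grip at columns 270–309, rows 127–250, the trigger bar around (247,185–250), and the barrel axis at row 263.

Run:
```python
from h import *
c=get_calibration('wrist');f=np.load('w1.npz');c={k:f[k] for k in ['fx','fy','cx','cy','dist','R','t']}
im=f['im'];d=f['d'];hsv=cv2.cvtColor(im,cv2.COLOR_RGB2HSV);P=cloud(c,d)
V=hsv[...,2].astype(int);S=hsv[...,1].astype(int)
for r in [150,170,190,200,210,220,230]:
    print(r,'V',[int(x) for x in V[r,236:262:1]]) if r==200 else None
    row=P[r,:,:]; k=np.nonzero((row[:,2]>75)&(np.arange(560)>230)&(np.arange(560)<320))[0]
    k1=k[k<261];k2=k[k>261]
    for kk,z in((k1,104),(k2,108)):
        if len(kk):
            e=onplane(c,[[kk[0]-.5,r],[kk[-1]+.5,r]],z);print(r,z,kk[0],kk[-1],'z',np.median(row[kk,2]).round(1),e[:,:2].round(1).tolist())
# nozzle
u=np.arange(105,170);m=(P[...,2]>80)&(P[...,2]<110)
pts=[]
for x in u:
    v=np.nonzero(m[250:275,x])[0]
    if len(v): pts.append([x,250+v.mean()])
q=onplane(c,pts,99);a=np.polyfit(q[:,1],q[:,0],1);print('nozzle slope deg',np.degrees(np.arctan(a[0])),'x at y=260',np.polyval(a,260),'z',np.median(P[258:268,105:170,2]))
print('nozzle tip y',q[0],'z barrel',P[262,270])
```

```text
150 108 269 309 z 107.1 [[432.7, 292.9], [434.9, 324.2]]
170 108 269 308 z 106.8 [[448.2, 291.7], [450.4, 322.8]]
190 104 236 252 z 102.9 [[463.5, 263.7], [464.5, 277.4]]
190 108 269 308 z 106.9 [[464.3, 290.4], [466.5, 322.1]]
200 V [123, 124, 123, 125, 106, 115, 126, 136, 142, 135, 108, 96, 95, 91, 83, 74, 63, 87, 125, 134, 130, 132, 132, 132, 135, 135]
200 104 240 252 z 102.5 [[472.2, 266.1], [472.9, 276.6]]
200 108 269 307 z 106.7 [[472.6, 289.8], [474.8, 320.9]]
210 104 241 253 z 102.8 [[480.8, 266.0], [481.5, 276.6]]
210 108 269 307 z 107.0 [[481.0, 289.1], [483.2, 320.6]]
220 104 241 253 z 102.5 [[489.5, 265.1], [490.2, 275.8]]
220 108 269 307 z 107.0 [[489.6, 288.4], [491.9, 320.2]]
230 104 241 253 z 103.0 [[498.3, 264.2], [499.1, 275.0]]
230 108 269 306 z 106.7 [[498.4, 287.8], [500.6, 319.0]]
nozzle slope deg 3.7324567494131795 x at y=260 530.3358119797667 z 98.30380693914921
nozzle tip y [522.15285184 141.33040905  99.        ] z barrel [527.47869862 286.7730688  108.34856648]
```

>>> {"method": "servo_tool", "body": {
  "moves": [
    [[0.37,0,0],[0,0.5,0],1],
    [[0,2.7,0],[0,0,0],1],
    [[0,2.7,0],[0,0,0],1],
    [[0,2.7,0],[0,0,0],1],
    [[0,2.7,0],[0,0,0],1],
    [[0,2.6,0],[0,0,0],1],
    [[0,2.5,0],[0,0,0],1],
    [[0,0,0],[0,0,0],1]
  ]
}}

```text
time_s: 2.2
eef_pos: [466.2, 300.8, 67.6]
tool_rot: [-0.52, -0.476, 0.482, 0.52]
force: [-1.4, -0.9, -1.0]
grip_width: 85.3
```

Run:
```python
from h import *
im,d=get_image('wrist');plan([469.7,300.7,72],85.9)
cv2.imwrite('pics/w2.png',im[:,:,::-1])
```

```text
t 2.25 tcp [467.5 301.4  70.2] xang 85.29 axes
 [[ 0.082 -0.004 -0.997]
 [ 0.997 -0.003  0.082]
 [-0.004 -1.     0.004]]
shift cm (tool) [-0.05 -0.18 -0.23] turn deg [-0.21 -0.61 -0.21] grip 85.4 F [ 0.1 -0.4  0.5] q [-0.89  0.3   0.28  1.88 -0.1   0.98  0.92]
```

View pics/w2.png

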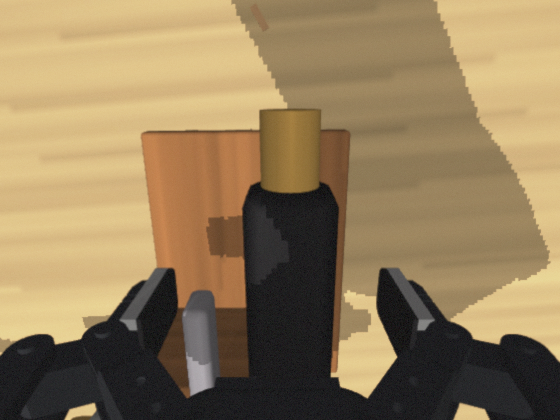

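The fingers straddle the trigger (201,340) and the grip (290,280), so I'll squeeze.

>>> {"method": "servo_tool", "body": {
  "moves": [
    [[0,0,0],[0,0,0],-1],
    [[0,0,0],[0,0,0],-1],
    [[0,0,0],[0,0,0],-1],
    [[0,0,0],[0,0,0],-1],
    [[0,0,0],[0,0,0],-1],
    [[0,0,0],[0,0,0],-1],
    [[0,0,0],[0,0,0],-1],
    [[0,0,0],[0,0,0],-1]
  ]
}}

```text
time_s: 2.92
eef_pos: [470.3, 300.2, 74.4]
tool_rot: [0.521, 0.479, -0.479, -0.52]
force: [-3.4, -8.5, 10.0]
grip_width: 41.9
```

Run:
```python
from h import *
im,d=get_image('wrist');plan([469.7,300.7,72],85.9)
cv2.imwrite('pics/w3.png',im[:,:,::-1])
```

```text
t 2.97 tcp [470.3 300.1  74.4] xang 85.26 axes
 [[ 0.083  0.001 -0.997]
 [ 0.997 -0.001  0.083]
 [-0.001 -1.    -0.001]]
shift cm (tool) [0.05 0.24 0.07] turn deg [ 0.06 -0.64 -0.06] grip 42.1 F [-3.4 -8.1  9.6] q [-0.89  0.29  0.28  1.88 -0.09  0.98  0.92]
```

View pics/w3.png

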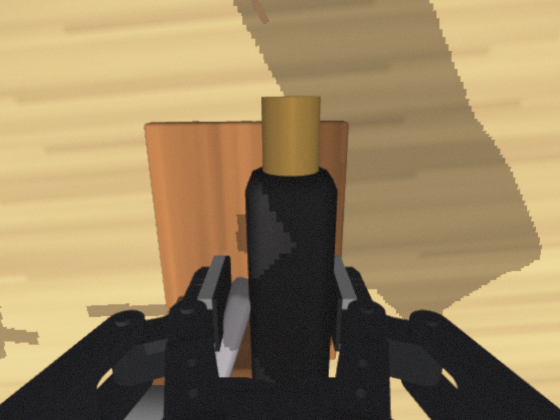

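The width is 42 mm and the trigger lies against the grip, so it's fully home. I'll hold for one more call, then open.

>>> {"method": "servo_tool", "body": {
  "moves": [
    [[0,0,0],[0,0,0],-1],
    [[0,0,0],[0,0,0],-1],
    [[0,0,0],[0,0,0],-1],
    [[0,0,0],[0,0,0],-1],
    [[0,0,0],[0,0,0],-1],
    [[0,0,0],[0,0,0],-1],
    [[0,0,0],[0,0,0],-1],
    [[0,0,0],[0,0,0],-1]
  ]
}}

```text
time_s: 3.63
eef_pos: [470.3, 300.1, 74.4]
tool_rot: [0.521, 0.479, -0.479, -0.52]
force: [-3.8, -8.6, 8.8]
grip_width: 41.8
```

>>> {"method": "servo_tool", "body": {
  "moves": [
    [[0,0,0],[0,0,0],1],
    [[0,0,0],[0,0,0],1],
    [[0,0,0],[0,0,0],1],
    [[0,0,0],[0,0,0],1],
    [[0,0,0],[0,0,0],1],
    [[0,0,0],[0,0,0],1],
    [[0,0,0],[0,0,0],1],
    [[0,0,0],[0,0,0],1]
  ]
}}

```text
time_s: 4.3
eef_pos: [469.4, 302.2, 72.5]
tool_rot: [-0.52, -0.48, 0.48, 0.52]
force: [-0.3, 0.1, 0.1]
grip_width: 85.4
```

Run:
```python
from h import *
im,d=get_image('wrist');plan([469.7,300.7,72],85.9)
cv2.imwrite('pics/w4.png',im[:,:,::-1])
```

```text
t 4.35 tcp [469.4 302.1  72.4] xang 85.42 axes
 [[ 0.08   0.    -0.997]
 [ 0.997  0.     0.08 ]
 [ 0.    -1.    -0.   ]]
shift cm (tool) [-0.14  0.04 -0.04] turn deg [ 0.01 -0.48  0.01] grip 85.3 F [0.3 0.3 0.2] q [-0.89  0.29  0.28  1.88 -0.1   0.98  0.92]
```

View pics/w4.png

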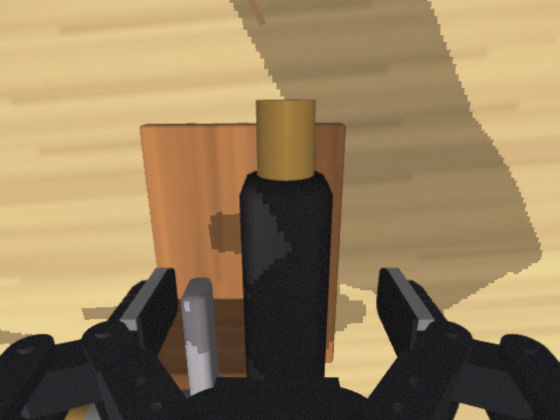

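The trigger has sprung back to (200,330), the same place as before. Rising and crossing to the clamp.

>>> {"method": "servo_tool", "body": {
  "moves": [
    [[0,-3,0],[0,0,0],1],
    [[0,-3,0],[0,0,0],1],
    [[0,-3,0],[0,0,0],1],
    [[0,-3,0],[0,0,0],1],
    [[0,-3,0],[0,0,0],1],
    [[0,-3,0],[0,0,0],1],
    [[-1.5,-2,-0.3],[0,0,0],1],
    [[-2.5,-1.5,-0.3],[0,0,0],1]
  ]
}}

```text
time_s: 5.02
eef_pos: [472.0, 263.9, 289.5]
tool_rot: [-0.519, -0.482, 0.48, 0.519]
force: [-0.6, 0.5, 0.7]
grip_width: 85.7
```

>>> {"method": "servo_tool", "body": {
  "moves": [
    [[-3.5,0,-0.4],[0,0,0],1],
    [[-3.5,0,-0.4],[0,0,0],1],
    [[-3.5,0,-0.4],[0,0,0],1],
    [[-3.5,0,-0.4],[0,0,0],1],
    [[-3.5,0,-0.4],[0,0,0],1],
    [[-3.5,0,-0.4],[0,0,0],1],
    [[-3.5,0,-0.4],[0,0,0],1],
    [[-3.5,0,-0.4],[0,0,0],1]
  ]
}}

```text
time_s: 5.68
eef_pos: [481.4, -21.8, 287.5]
tool_rot: [-0.52, -0.48, 0.479, 0.52]
force: [1.4, 0.7, -0.2]
grip_width: 85.3
```

>>> {"method": "servo_tool", "body": {
  "moves": [
    [[-3.5,0,-0.5],[0,0,0],1],
    [[-3.5,0,-0.5],[0,0,0],1],
    [[-3.5,0,-0.5],[0,0,0],1],
    [[-3.5,0,-0.5],[0,0,0],1],
    [[-3.5,0,-0.5],[0,0,0],1],
    [[-3.5,0,-0.5],[0,0,0],1],
    [[-3.5,0,-0.5],[0,0,0],1],
    [[-3.5,0,-0.5],[0,0,0],1]
  ]
}}

```text
time_s: 6.35
eef_pos: [499.2, -303.9, 287.5]
tool_rot: [0.52, 0.48, -0.48, -0.519]
force: [0.5, 0.6, 0.9]
grip_width: 85.4
```

Run:
```python
from h import *
plan([531,-318,290],78)
```

```text
t 6.35 tcp [ 499.2 -303.9  287.5] xang 85.46 axes
 [[ 0.079  0.001 -0.997]
 [ 0.997 -0.     0.079]
 [ 0.    -1.    -0.001]]
shift cm (tool) [-1.15 -0.24 -3.29] turn deg [0.04 7.46 0.  ] grip 85.4 F [0.5 0.6 0.9] q [-0.27  0.23  0.89  1.58 -0.18  1.42  2.12]
```

>>> {"method": "servo_tool", "body": {
  "moves": [
    [[-0.6,0,-1.6],[0,0,0],1],
    [[-0.5,0,-1.6],[0,0,0],1],
    [[0,0,0],[0,3.7,0],1],
    [[0,0,0],[0,3.7,0],1],
    [[0,0,0],[0,0,0],1],
    [[0,0,0],[0,0,0],1],
    [[0,0,0],[0,0,0],1],
    [[0,0,0],[0,0,0],1]
  ]
}}

```text
time_s: 7.02
eef_pos: [530.1, -315.7, 287.5]
tool_rot: [0.549, 0.446, -0.445, -0.549]
force: [0.3, 0.3, 0.1]
grip_width: 85.5
```

Run:
```python
from h import *
c=get_calibration('wrist');im,d=get_image('wrist');plan([531,-318,290],78)
cv2.imwrite('pics/w5.png',im[:,:,::-1]);np.savez('w5.npz',im=im,d=d,**c)
```

```text
t 7.07 tcp [ 530.1 -315.8  287.5] xang 78.09 axes
 [[ 0.206  0.    -0.978]
 [ 0.978  0.     0.206]
 [ 0.    -1.    -0.   ]]
shift cm (tool) [-0.2  -0.25 -0.13] turn deg [0.02 0.09 0.02] grip 85.5 F [ 0.5 -0.5 -0.6] q [-0.23  0.32  0.9   1.5  -0.25  1.44  2.04]
```

View pics/w5.png

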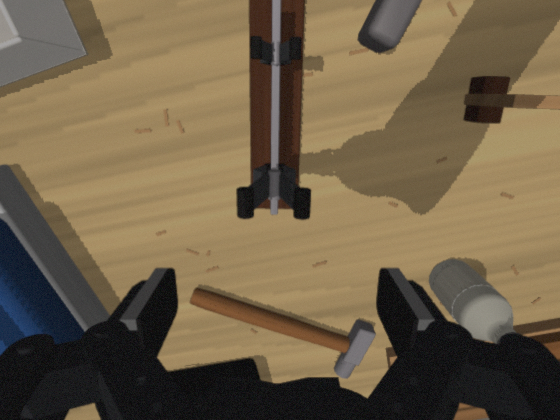

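The clamp is upright and the rolls are at (245,202) and (302,202). The rail runs vertically along column 276.

Run:
```python
from h import *
f=np.load('w5.npz');c={k:f[k] for k in ['fx','fy','cx','cy','dist','R','t']}
im=f['im'];P=cloud(c,f['d']);z=P[...,2]
m=(z>155)&(z<185);m[:,:225]=0;m[:,325:]=0;m[240:]=0;m[:150]=0
n,l,s,cc=cv2.connectedComponentsWithStats(np.uint8(m))
R=[]
for k in range(1,n):
    if s[k,4]<60: continue
    q=P[l==k];print(s[k],cc[k].round(1),'mean',q.mean(0).round(1),'zmax',np.percentile(q[:,2],95).round(1), 'plane',onplane(c,[cc[k]],165)[0].round(1))
    b=s[k];e=onplane(c,[[b[0]-.5,b[1]+b[3]/2],[b[0]+b[2]-.5,b[1]+b[3]/2]],166);print('  edges u',e.round(1)[:,:2].tolist()); e=onplane(c,[[cc[k][0],b[1]-.5],[cc[k][0],b[1]+b[3]-.5]],168);print('  edges v',e.round(1)[:,:2].tolist())
V=cv2.cvtColor(im,cv2.COLOR_RGB2HSV)[...,2]
pts=[]
for v in range(75,155,5):
    k=np.nonzero((z[v,255:300]>60)&(z[v,255:300]<90))[0]
    if len(k) : pts.append([255+k.mean(),v])
q=onplane(c,pts,75);a=np.polyfit(q[:,0],q[:,1],1);print('rail heading',np.degrees(np.arctan(a[0])),'y at 531',np.polyval(a,531), q[0],q[-1])
```

```text
[236 186  18  33 548] [244.8 201.6] mean [ 528.1 -340.6  165.9] zmax 168.7 plane [ 528.3 -340.7  165. ]
  edges u [[527.3, -348.0], [530.2, -333.9]]
  edges v [[514.7, -337.2], [541.3, -343.6]]
[293 187  18  32 536] [301.5 202.4] mean [ 538.  -296.5  166. ] zmax 168.5 plane [ 538.3 -296.5  165. ]
  edges u [[537.0, -303.6], [539.9, -289.5]]
  edges v [[524.5, -294.1], [550.7, -299.0]]
rail heading -12.257297443561567 y at 531 -317.7020068722859 [ 436.23965041 -296.92097957   75.        ] [ 506.67993582 -312.29802036   75.        ]
```

>>> {"method": "servo_tool", "body": {
  "moves": [
    [[-0.2,0,-0.35],[0,0.4,0],1],
    [[0,2.5,0],[0,0,0],1],
    [[0,2.5,0],[0,0,0],1],
    [[0,2.5,0],[0,0,0],1],
    [[0,2.5,0],[0,0,0],1],
    [[0,2.5,0],[0,0,0],1],
    [[0,2.3,0],[0,0,0],1],
    [[0,0,0],[0,0,0],1]
  ]
}}

```text
time_s: 7.73
eef_pos: [531.3, -317.0, 135.0]
tool_rot: [-0.549, -0.442, 0.444, 0.553]
force: [0.1, 0.5, -0.1]
grip_width: 85.2
```

Run:
```python
from h import *
im,d=get_image('wrist');im2,_=get_image('scene');plan([533.2,-318.5,139],77.7)
cv2.imwrite('pics/w6.png',im[:,:,::-1])
cv2.imwrite('pics/s6.png',cv2.resize(im2[150:350,60:330,::-1],None,fx=2.8,fy=2.8))
```

```text
t 7.83 tcp [ 533.1 -318.7  139.5] xang 77.61 axes
 [[ 0.215 -0.001 -0.977]
 [ 0.977  0.     0.215]
 [-0.    -1.     0.001]]
shift cm (tool) [ 0.02  0.05 -0.01] turn deg [-0.06 -0.09 -0.01] grip 85.2 F [0.7 0.3 0.9] q [-0.18  0.44  0.85  1.68 -0.35  1.18  2.11]
```

View pics/w6.png

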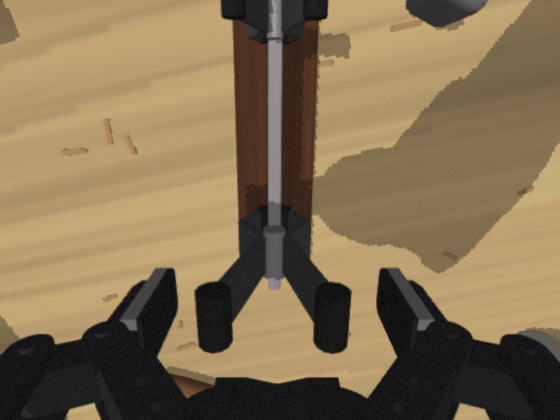

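View pics/s6.png

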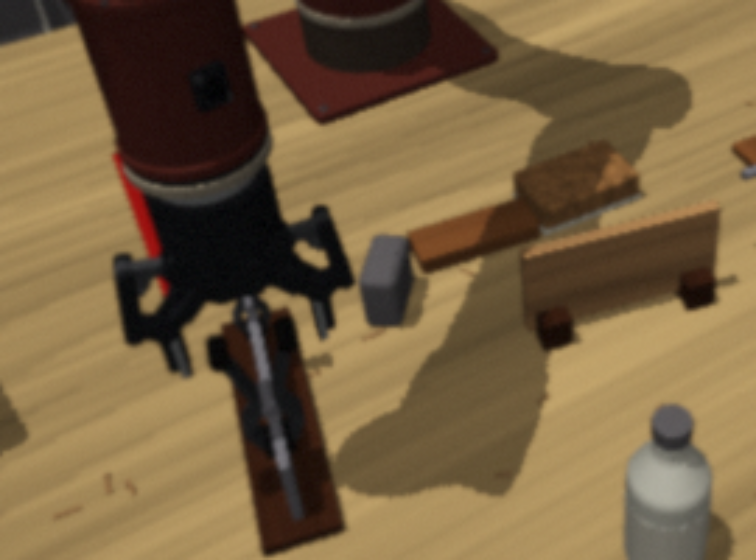

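The rolls at (213,317) and (332,317) sit between the fingers, about 1 mm toward tool −x. I'll close with a small shift and a gentle rise.

>>> {"method": "servo_tool", "body": {
  "moves": [
    [[-0.1,0,0],[0,0,0],-1],
    [[0,0,0],[0,0,0],-1],
    [[0,0,0],[0,0,0],-1],
    [[0,-0.15,0],[0,0,0],-1],
    [[0,-0.15,0],[0,0,0],-1],
    [[0,-0.15,0],[0,0,0],-1],
    [[0,-0.15,0],[0,0,0],-1],
    [[0,0,0],[0,0,0],-1]
  ]
}}

```text
time_s: 8.5
eef_pos: [533.1, -319.7, 145.8]
tool_rot: [0.551, 0.443, -0.443, -0.551]
force: [-0.0, 0.1, -1.5]
grip_width: 26.9
```

Run:
```python
from h import *
im,d=get_image('wrist');im2,_=get_image('scene');plan([533.2,-318.5,145],77.7)
cv2.imwrite('pics/w7.png',im[:,:,::-1])
cv2.imwrite('pics/s7.png',cv2.resize(im2[200:350,90:230,::-1],None,fx=3.9,fy=3.9))
```

```text
t 8.6 tcp [ 533.  -319.6  145.4] xang 77.61 axes
 [[ 0.215  0.    -0.977]
 [ 0.977 -0.     0.215]
 [-0.    -1.    -0.   ]]
shift cm (tool) [ 0.11  0.04 -0.  ] turn deg [ 0.01 -0.09 -0.  ] grip 26.8 F [ 0.8 -0.2 -1.3] q [-0.19  0.43  0.85  1.68 -0.35  1.19  2.1 ]
```

View pics/w7.png

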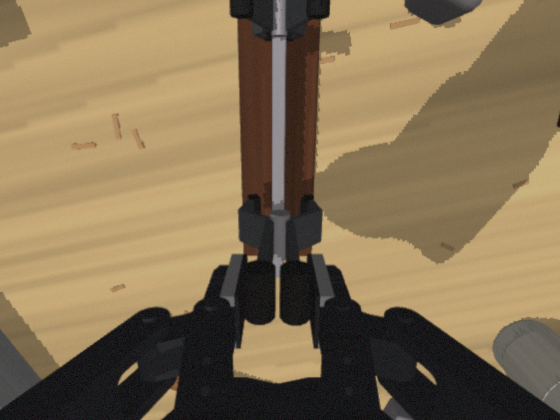

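View pics/s7.png

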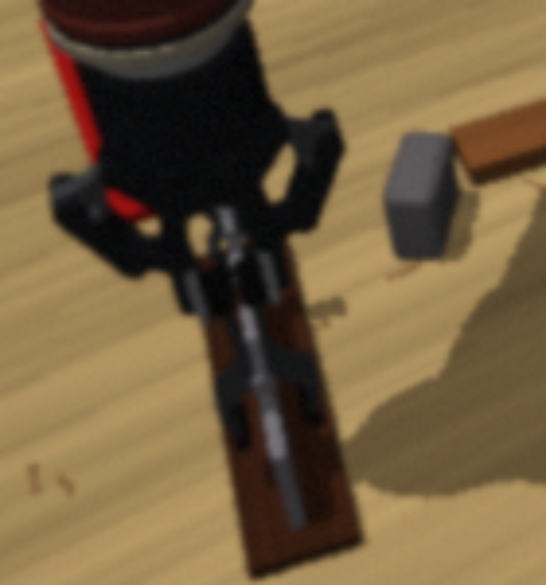

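The clamp is fully open (26.9 mm) with its jaws splayed clear of the rail. Lifting.

>>> {"method": "servo_tool", "body": {
  "moves": [
    [[0,-0.5,0],[0,0,0],-1],
    [[0,-1,0],[0,0,0],-1],
    [[0,-1.2,0],[0,0,0],-1],
    [[0,-1.5,0],[0,0,0],-1],
    [[0,-1.5,0],[0,0,0],-1],
    [[0,-1.5,0],[0,0,0],-1],
    [[0,-1.2,0],[0,0,0],-1],
    [[0,-0.6,0],[0,0,0],-1]
  ]
}}

```text
time_s: 9.27
eef_pos: [533.5, -320.2, 238.1]
tool_rot: [0.552, 0.444, -0.443, -0.55]
force: [-0.6, -0.6, -0.7]
grip_width: 27.0
```

Run:
```python
from h import *
im2,_=get_image('scene');plan([524.5,-1.7,235],77.6)
cv2.imwrite('pics/s8.png',cv2.resize(im2[150:350,60:330,::-1],None,fx=2.8,fy=2.8))
```

```text
t 9.32 tcp [ 533.7 -320.3  238.2] xang 77.61 axes
 [[ 0.215  0.003 -0.977]
 [ 0.977 -0.001  0.215]
 [-0.    -1.    -0.003]]
shift cm (tool) [30.92  0.28  7.73] turn deg [ 0.19  0.01 -0.03] grip 27.0 F [1.  0.1 0.9] q [-0.22  0.36  0.89  1.56 -0.29  1.35  2.06]
```

View pics/s8.png

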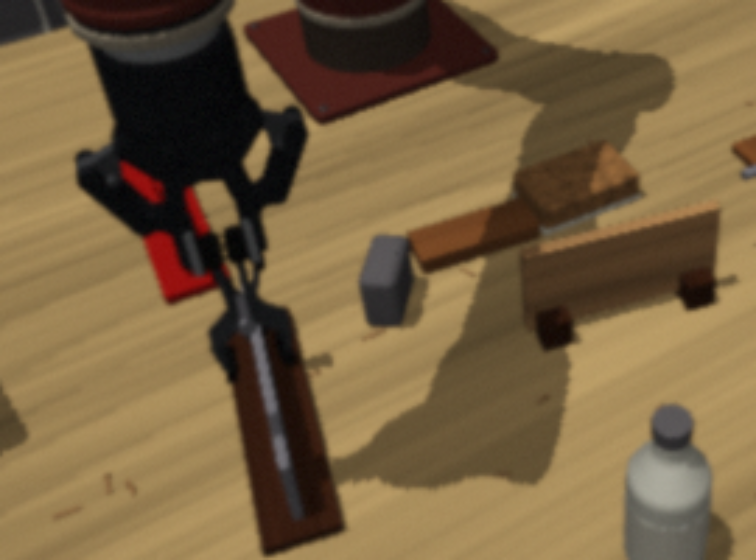

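>>> {"method": "servo_tool", "body": {
  "moves": [
    [[1.5,0,0.4],[0,0,0],-1],
    [[2.5,0,0.6],[0,0,0],-1],
    [[2.7,0,0.7],[0,0,0],-1],
    [[2.7,0,0.7],[0,0,0],-1],
    [[2.7,0,0.7],[0,0,0],-1],
    [[2.7,0,0.7],[0,0,0],-1],
    [[2.7,0,0.7],[0,0,0],-1],
    [[2.7,0,0.7],[0,0,0],-1]
  ]
}}

```text
time_s: 9.98
eef_pos: [525.0, -109.8, 235.0]
tool_rot: [-0.551, -0.443, 0.443, 0.551]
force: [0.3, -0.6, -0.8]
grip_width: 26.5
```

>>> {"method": "servo_tool", "body": {
  "moves": [
    [[2.7,0,0.7],[0,0,0],-1],
    [[2.7,0,0.6],[0,0,0],-1],
    [[2.5,0,0.6],[0,0,0],-1],
    [[1.8,0,0.4],[0,0,0],-1],
    [[1.0,0,0.2],[0,0,0],-1],
    [[0,0,0],[0,4,0],-1],
    [[0,0,0],[0,6,0],-1],
    [[0,0,0],[0,6,0],-1]
  ]
}}

```text
time_s: 10.65
eef_pos: [523.9, -1.8, 235.1]
tool_rot: [0.608, 0.36, -0.361, -0.608]
force: [-0.3, -0.6, -0.6]
grip_width: 27.0
```

>>> {"method": "servo_tool", "body": {
  "moves": [
    [[0,0,0],[0,6,0],-1],
    [[0,0,0],[0,6,0],-1],
    [[0,0,0],[0,6,0],-1],
    [[0,0,0],[0,6,0],-1],
    [[0,0,0],[0,6,0],-1],
    [[0,0,0],[0,6,0],-1],
    [[0,0,0],[0,6,0],-1],
    [[0,0,0],[0,6,0],-1]
  ]
}}

```text
time_s: 11.32
eef_pos: [523.9, -2.2, 235.1]
tool_rot: [0.703, 0.081, -0.082, -0.702]
force: [1.0, 0.4, -1.3]
grip_width: 27.0
```

>>> {"method": "servo_tool", "body": {
  "moves": [
    [[0,0,0],[0,6,0],-1],
    [[0,0,0],[0,6,0],-1],
    [[0,0,0],[0,6,0],-1],
    [[0,0,0],[0,6,0],-1],
    [[0,0,0],[0,3,0],-1],
    [[0,0,0],[0,0,0],-1],
    [[0,0,0],[0,0,0],-1],
    [[0,0,0],[0,0,0],-1]
  ]
}}

```text
time_s: 11.98
eef_pos: [524.0, -1.7, 235.2]
tool_rot: [0.702, -0.082, 0.082, -0.702]
force: [-0.2, 0.3, -1.6]
grip_width: 27.3
```

Run:
```python
from h import *
plan([524.5,-1.7,235],-13.5)
for n in ['wrist','scene','top']:
    c=get_calibration(n);im,d=get_image(n);cv2.imwrite(f'pics/{n}9.png',im[:,:,::-1]);np.savez(n+'9.npz',im=im,d=d,**c)
    if n=='scene':cv2.imwrite('pics/s9.png',cv2.resize(im[180:290,220:350,::-1],None,fx=5,fy=5))
plan([524.5,-1.7,235],-13.5)
```

```text
t 11.98 tcp [524.   -1.7 235.2] xang -13.3 axes
 [[ 0.973 -0.     0.23 ]
 [-0.23  -0.     0.973]
 [-0.    -1.    -0.   ]]
shift cm (tool) [0.05 0.02 0.01] turn deg [ 0.01  0.2  -0.01] grip 27.3 F [-0.2  0.3 -1.6] q [-0.85  0.07  0.82  1.8  -0.05  1.3  -0.25]
t 12.13 tcp [524.   -1.4 235.3] xang -13.34 axes
 [[ 0.973 -0.     0.231]
 [-0.231 -0.     0.973]
 [-0.    -1.    -0.   ]]
shift cm (tool) [ 0.05  0.03 -0.02] turn deg [ 0.01  0.16 -0.  ] grip 26.7 F [-0.3 -0.8 -1. ] q [-0.85  0.07  0.82  1.8  -0.05  1.3  -0.25]
```

View pics/wrist9.png

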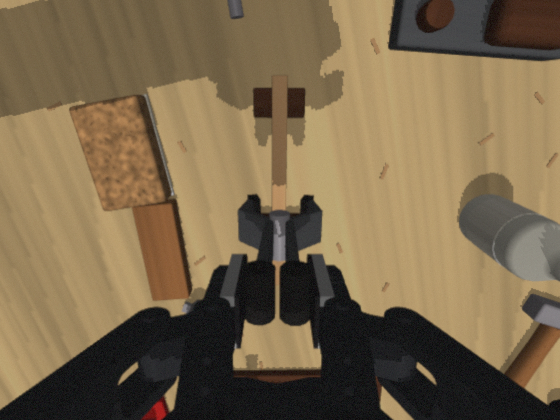

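View pics/s9.png

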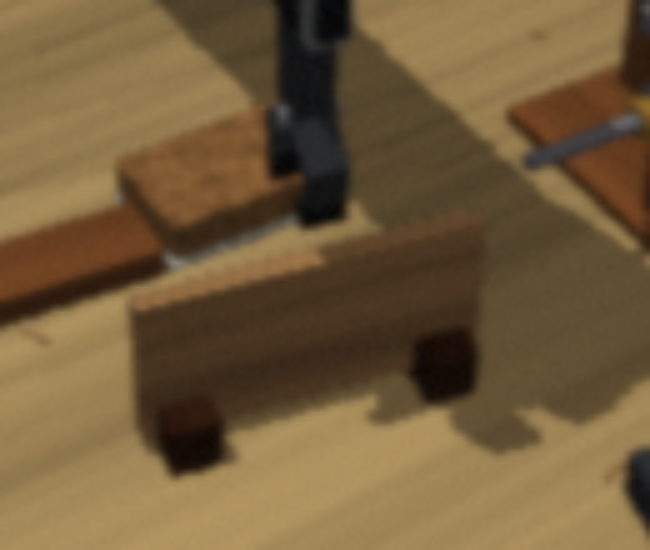

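View pics/top9.png

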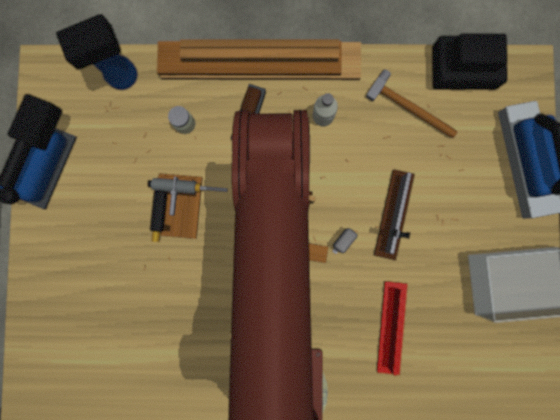

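The clamp is centred over the panel in the wrist view: panel at column 280, jaws at 250 and 308, rolls at 259 and 296. Checking the numbers.

Run:
```python
from h import *
f=np.load('wrist9.npz');c={k:f[k] for k in ['fx','fy','cx','cy','dist','R','t']}
P=cloud(c,f['d']);z=P[...,2]
ax=np.array([np.cos(np.radians(-13.5)),np.sin(np.radians(-13.5))]);ay=np.array([-ax[1],ax[0]])
tcp=np.array([524.,-1.5])
pts=[]
for v in range(80,205,4):
    k=np.nonzero((z[v,255:305]>88)&(z[v,255:305]<115))[0]
    if len(k)>5: pts.append([255+k.mean(),v])
q=onplane(c,pts,100)[:,:2];m,_,V=0,0,np.linalg.svd(q-q.mean(0))[2]
print('panel heading',np.degrees(np.arctan2(*V[0][::-1])),'lateral of panel vs tcp (tool x):',((q-tcp)@ax).round(1)[[0,5,15,-1]],'along end',((q-tcp)@ay).max().round(1))
far=np.nonzero((z[60:200,279]>88)&(z[60:200,279]<115))[0];e=onplane(c,[[279,60+far[0]-.5]],100)[0,:2];print('far end along y from tcp',(e-tcp)@ay)
for nm,(a,b,x,y) in dict(rollL=(240,255,278,330),rollR=(279,255,318,330),jawL=(235,190,268,255),jawR=(290,190,325,255),pin=(268,205,292,262)).items():
    w=P[b:y,a:x].reshape(-1,3);w=w[(w[:,2]>110)&(w[:,2]<290)];
    p=(w[:,:2]-tcp);print(nm,len(w),'lat pct',np.percentile(p@ax,[2,50,98]).round(1),'along',np.percentile(p@ay,[2,50,98]).round(1),'z',np.percentile(w[:,2],[2,50,98]).round(1))
# scene: panel extents, initial picture
c=get_calibration('scene');g=np.load('scene0.npz');P=cloud(c,g['d']);R=P[200:300,230:330].reshape(-1,3);R=R[(R[:,2]>92)&(R[:,2]<108)]
s=(R[:,:2]-tcp);print('scene panel: along',np.percentile(s@ay,[0.5,99.5]).round(1),'lat',np.percentile(s@ax,[2,50,98]).round(1))
```

```text
panel heading -103.46276251190865 lateral of panel vs tcp (tool x): [0.5 0.2 0.4 0.3] along end 87.9
far end along y from tcp 91.0804586479349
rollL 2351 lat pct [-15.5  -9.2  -2.3] along [-12.9   2.6  11.5] z [224.3 253.9 265.5]
rollR 2652 lat pct [ 0.1  7.6 14.4] along [-12.9   3.8  11.7] z [234.6 254.4 272.2]
jawL 1384 lat pct [-25.5 -16.2  -6.3] along [-10.9   6.   10. ] z [143.9 179.4 233.7]
jawR 1416 lat pct [ 5.6 16.9 26.2] along [-11.    5.5  10. ] z [144.  180.4 233.9]
pin 1201 lat pct [-5.7  0.2  6.1] along [-14.    7.7  12.7] z [183.7 192.7 236.7]
scene panel: along [-88.4 141.9] lat [-29.    4.7   9.3]
```

Alignment is within about 0.5 mm laterally and 1 mm along the panel. The jaw ends are at z≈144, so I need to go down about 67 mm.

>>> {"method": "servo_tool", "body": {
  "moves": [
    [[0.04,0,0.05],[0,0.15,0],-1],
    [[0,0.6,0],[0,0,0],-1],
    [[0,0.9,0],[0,0,0],-1],
    [[0,0.9,0],[0,0,0],-1],
    [[0,0.9,0],[0,0,0],-1],
    [[0,0.7,0],[0,0,0],-1],
    [[0,0.4,0],[0,0,0],-1],
    [[0,0,0],[0,0,0],-1]
  ]
}}

```text
time_s: 12.8
eef_pos: [523.9, -0.9, 190.1]
tool_rot: [0.703, -0.084, 0.083, -0.702]
force: [1.1, 0.4, -0.5]
grip_width: 26.5
```

>>> {"method": "servo_tool", "body": {
  "moves": [
    [[0,0.3,0],[0,0,0],-1],
    [[0,0.5,0],[0,0,0],-1],
    [[0,0.5,0],[0,0,0],-1],
    [[0,0.5,0],[0,0,0],-1],
    [[0,0.4,0],[0,0,0],-1],
    [[0,0.1,0],[0,0,0],-1],
    [[0,0,0],[0,0,0],-1],
    [[0,0,0],[0,0,0],-1]
  ]
}}

```text
time_s: 13.47
eef_pos: [524.6, -0.9, 168.4]
tool_rot: [0.702, -0.083, 0.083, -0.702]
force: [-0.1, -0.3, -1.1]
grip_width: 26.8
```

Run:
```python
from h import *
c=get_calibration('wrist');im,d=get_image('wrist');cv2.imwrite('pics/w10.png',im[:,:,::-1])
plan([524.5,-1.4,168],-13.5)
im2,_=get_image('scene');cv2.imwrite('pics/s10.png',cv2.resize(im2[180:290,220:350,::-1],None,fx=5,fy=5))
P=cloud(c,d);z=P[...,2];ax=np.array([.9724,-.2334]);ay=np.array([.2334,.9724]);tcp=get_state()['eef_pos'][:2]
for nm,(a,b,x,y) in dict(jawL=(235,180,268,255),jawR=(290,180,325,255),pin=(268,205,292,262)).items():
    w=P[b:y,a:x].reshape(-1,3);w=w[(w[:,2]>60)&(w[:,2]<290)];p=w[:,:2]-tcp
    print(nm,'lat',np.percentile(p@ax,[2,50,98]).round(1),'z',np.percentile(w[:,2],[2,50,98]).round(1))
pts=[]
for v in range(20,180,4):
    k=np.nonzero((z[v,240:320]>92)&(z[v,240:320]<108))[0]
    if len(k)>5: pts.append([240+k.mean(),v])
q=onplane(c,pts,100)[:,:2];print('panel lat',((q-tcp)@ax).round(1)[::6])
```

```text
t 13.52 tcp [524.7  -0.9 168.5] xang -13.54 axes
 [[ 0.972  0.     0.234]
 [-0.234  0.     0.972]
 [ 0.    -1.     0.   ]]
shift cm (tool) [-0.    0.05 -0.05] turn deg [-0.   -0.04  0.02] grip 26.6 F [ 0.1 -0.1 -1.2] q [-0.83  0.14  0.82  1.88 -0.11  1.16 -0.2 ]
jawL lat [-25.6 -16.3  -6.4] z [ 77.5 112.6 166.7]
jawR lat [ 5.5 16.8 26.1] z [ 77.4 113.5 167. ]
pin lat [-5.8  0.   6. ] z [ 98.6 125.6 169.8]
panel lat [-0.3 -0.3 -0.3 -0.2 -0.5]
```

View pics/w10.png

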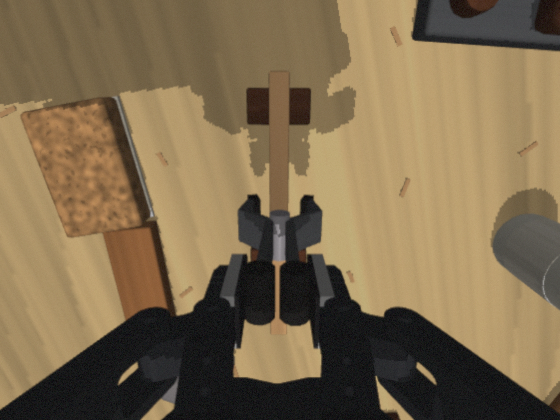

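View pics/s10.png

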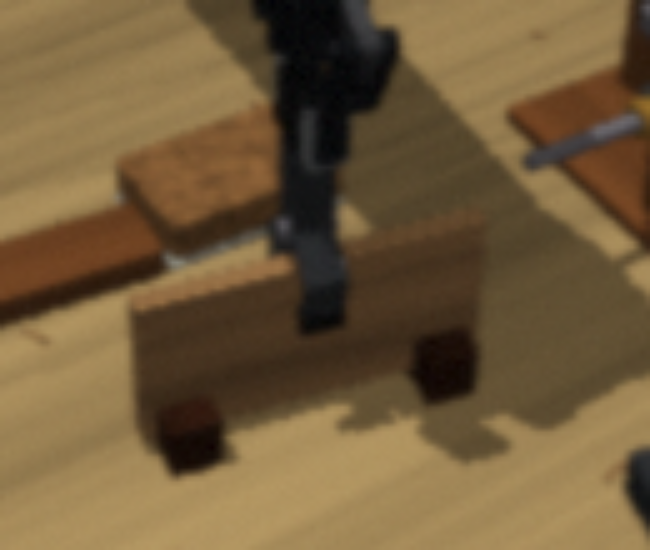

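>>> {"method": "servo_tool", "body": {
  "moves": [
    [[0,0.1,0],[0,0,0],-1],
    [[0,0.1,0],[0,0,0],-1],
    [[0,0,0],[0,0,0],-1],
    [[0,0,0],[0,0,0],-1],
    [[0,0,0],[0,0,0],-1],
    [[0,0,0],[0,0,0],-1],
    [[0,0,0],[0,0,0],-1],
    [[0,0,0],[0,0,0],-1]
  ]
}}

```text
time_s: 14.23
eef_pos: [524.5, -0.9, 166.4]
tool_rot: [0.702, -0.083, 0.083, -0.702]
force: [-0.2, -0.1, -1.6]
grip_width: 26.6
```

Run:
```python
from h import *
plan([524.5,-1.4,166],-13.5);print(get_state()['joint_velocities'].round(3))
im2,_=get_image('scene');cv2.imwrite('pics/s11.png',cv2.resize(im2[150:350,90:400,::-1],None,fx=2.5,fy=2.5))
```

```text
t 14.23 tcp [524.5  -0.9 166.4] xang -13.54 axes
 [[ 0.972  0.     0.234]
 [-0.234 -0.     0.972]
 [ 0.    -1.    -0.   ]]
shift cm (tool) [ 0.01  0.04 -0.05] turn deg [ 0.   -0.04  0.  ] grip 26.6 F [-0.2 -0.1 -1.6] q [-0.83  0.15  0.82  1.89 -0.12  1.16 -0.2 ]
[ 0.001  0.001 -0.    -0.     0.     0.    -0.001]
```

View pics/s11.png

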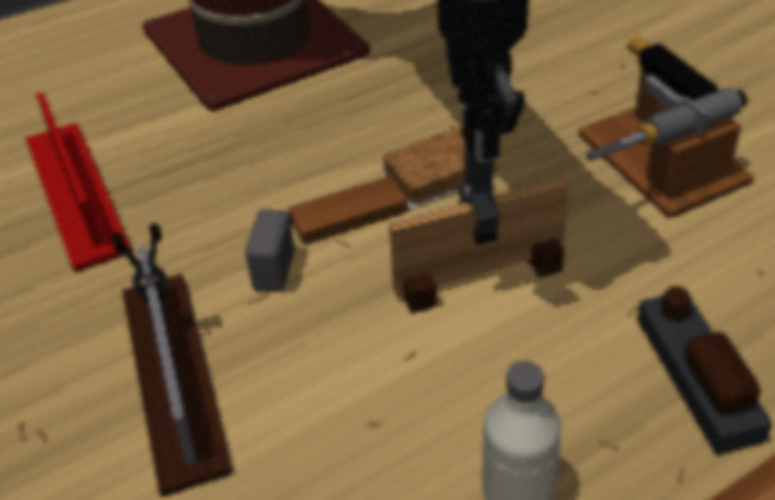

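The clamp hangs astride the middle of the panel at (485,215), the small clamp is still on the rail at (145,260), and the bystanders are where they were.

```bash
python3 -c "
from plant import *
print(job_done())"
```

```text
the job is handed in; nothing more can be done
None
```

I handed the job in at about 14.2 s, with the larger clamp held open and still astride the panel.

- **Air gun:** I squeezed the trigger home, with the finger gap at about 42 mm, and held it for about 1 s. I then released it, and the picture showed it back at its rest position.
- **Clamp:** I pinched it by both rolls to fully open, with the gap reading about 27 mm. That is under the nominal 30 mm, which I put down to soft rubber or sensor offset, as the jaws looked fully splayed. I lifted it straight off the rail, turned it and lowered it over the panel.
- **Last checks:**
  - The panel is centred between the jaws to about 0.5 mm, and the clamp is within about 1 mm of the panel's middle.
  - The jaw ends are about 24 mm below the panel's top edge: they measured 22.5 mm before I lowered the clamp a final 2 mm.
  - The force reads only about the clamp's weight (about −1.6 N in z), so there is no sign of contact, and the joints are still.
  - The small clamp and the other things near the panel look undisturbed.

No check failed.

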